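# Pin the hinge of a hand-pressed plastic mould

## Robot

A 6-joint arm with a two-finger parallel gripper is mounted at the origin on the work surface. World frame = base frame: x ahead of the robot, y to its left, z up, the work surface at z = 0. Lengths are in m, angles in rad, forces in N, time in s.
With the tool pointing down it reaches from about 0.35 to 0.775 m from the base axis. Payload 5.5 kg.
Tool frame: the origin (TCP) lies midway between the tips of the shut fingers; the grasp point (between the pads) lies hold_point_z behind it (hold_point_z is the distance from the TCP to the grasp point, in m); z points along the fingers, y is the direction in which the jaws open and shut (so a half turn about z gives the same grasp; the last joint's range is limited). The gripper opens to 85 mm and grips with 20 to 120 N. Pads are 22 mm wide; open, the fingers measure 114 mm over their backs; the gripper's body (76 mm by 85 mm) begins 54 mm behind the grasp point. The pads swing forward as they close: fully open they stand 13 mm farther back than shut.
Start: joints at [1.042, 0.313, 0.046, 1.304, 0, 1.431], TCP at [0.218, 0.532, 0.231] pointing down, gripper open.
Joint ranges: [-2.76, 2.76], [-0.86, 1.69], [-1.03, 1.26], [-2.2, 2.34], [-1.47, 1.5], [-3.14, 3.14]. Speed limits (rad/s): [2.57, 2.57, 3.14, 3.14, 3.14, 3.14].

## Interface

Orientations are given as a unit quaternion [w, x, y, z].
In Python, from workcell import * gives the robot as it stands. The module is installed in compiled form; this text tells all that it offers.
- The arm moves only by the tool jog_arm, never from a script. Its argument "plan" is a list of rows, each a list of 6 numbers: the shift along the world's x, y, z in m, then the turn, a rotation vector about the world's x, y, z in degrees. A call has exactly 10 rows; each row shifts and turns the commanded pose from where the row before left it; what a row does not reach is not made up. A row lasts 1/10 s, in which the tool goes at most 50 mm and 8.59 degrees, less where a joint would pass 70% of its speed; a pose out of reach is approached as far as the arm can. A call with a gripper value outside its range is refused whole. "hand" is the opening, from 0 (shut) to 1 (fully open), set as the call begins (left out, the last holds). The fingers move at their own pace and stop on an object; "force" is the grip in N (left out, the last holds). Time passes only in rows, so rows that do not move let the fingers close, or fill a call up. It gives the time, the measured TCP pose, the force and the opening at its end, in the units of the state.
- get_state(): the state, without advancing time (a new reading comes with each control period).
- read_camera(name): name is "side" or "top" or "wrist"; returns the picture (480x640x3 uint8, red, green, blue); there is no depth.
- calibration(name): a dict with "K" (3x3 intrinsics, pixels), "world_to_cam" (4x4, takes a point from world to camera coordinates). Camera axes: x right, y down, z forward; pixel columns grow to the right and rows downward; lengths in m; the calibration is good to about 2 mm. A picture is of the moment at which its call begins: read the wrist's pose just before it. calibration takes no time and is no camera call; for the wrist camera it gives the pose at the moment of the call.
- hand_in(): hands the job in, once; it reports no verdict.
The state is a dict: "clock": time; "joint_pos": joint angles; "qvel": joint speeds; "tau": joint torques, N m; "tcp_pos": TCP position; "orientation": TCP orientation; "wrist_force": force on the tool from outside, world axes, zero at the start; "ft_torque": the same for the moment, N m; "finger_gap": finger opening in m.
Only numpy, scipy, OpenCV 4.12 (cv2) and the standard library are available. Lean on these libraries where they do the work, as an engineer would, in place of code of your own. Each camera call takes 0.05 s, during which the arm holds its last target.

## Task

Slide the loose half of the small aluminium mould gently up against its clamped mate so that the hinge knuckles line up, then take the hinge pin (the one with a collar and a tall round handle) from the wooden stand and push it down through both knuckles until its collar is fully home on the upper knuckle, and let go. The mould has been clamped up to a centimetre off its drawn place along its length, so feel for the bore, and never load the jig or mould with more than 45 N. Leave the other pins and the things lying about where they are.

Things in the scene. Friction and masses are not known exactly. Their poses are not given: they have to be found in the camera images.
- jig: Dark steel jig plate (190 x 220 x 10 mm) fixed to the bench with the two aluminium mould halves on it. Origin on the table at the DRAWN vertical hinge axis; x runs from the hinge along the parting face, y across it, z up. Both halves span x 20..115 mm and are 84 mm high; the clamped one spans y -40..-1, the loose one y +1..+40 when closed, shifted towards +y by the open gap.
- bore_mark (a point): DRAWN centre of the upper knuckle's top face when the halves are closed, 88 mm above the table (axes as the jig's). Upper knuckle: barrel on the loose half, 32 mm across, 64 to 88 mm up. The mould is clamped in a slot along x: the REAL hinge axis and both halves lie up to 10 mm from here along the jig's x, either way (y is true). That offset is rigid and not in this reading.
- lower_mark (a point): DRAWN centre of the lower knuckle's top face, 62 mm above the table; a barrel 32 mm across on the clamped half, off by the same amount as the upper. Both bores are 13.5 mm across, square-edged. Inside, 46 mm above the table, a friction slug must be pushed down ahead of the pin's tip over its last 16 mm; it resists with about 6 N, stays where left, and cannot be seen.
- carriage (a joint): Slide under the loose half, m: 0 = 45 mm gap, 0.045 = the halves meet at a hard stop and the knuckles are in line (the loose half lies 45 mm minus this value towards +y of the jig from its closed place). It moves with about 4 N, stays where it is left and is pushed on the tall outer face (the +y face) of the loose half.
- pin_grip (a point): The hinge pin: plain steel, about 140 g, hanging upright in one of the three holes of the stand. This point is on its axis in the round handle, 25 mm above the underside of the collar, where it is well gripped; z points up along the pin. Handle 18 mm across, 5 to 43 mm above the collar's underside; collar 24 mm across, 5 mm thick. With the pin home in the hinge this point is 113 mm above the table.
- pin_tip (a point): Tip of the hinge pin, 58 mm below the collar's underside (83 mm below the grip point). The shaft is 12 mm across; its last 4 mm taper to a flat tip 9.6 mm across.
- stand: Wooden pin stand, fixed, 56 x 190 x 66 mm high; origin under its centre. Three through holes of 14.5 mm in a row along its y at -62, 0 and +62 mm; the pins hang in them by collar or head on the top face, in any order.
- short_pin: Other pin in the stand, not to be moved: round flat head 34 mm across and 12 mm high, shaft 36 mm. Origin under the head.
- square_pin: Other pin in the stand, not to be moved: square head 22 x 22 x 18 mm, shaft 50 mm. Origin under the head.
- tub_rim (a point): White plastic tub, 90 mm across, 75 mm high; the point is the centre of its mouth. Bystander.
- spray: Blue bottle, 56 mm across, 150 mm high; origin under its centre. Bystander.
- wrench_grip (a point): Wrench lying on the bench beside the stand; the point is on its handle. Bystander.
- driver_grip (a point): Screwdriver lying on the bench; the point is on its handle. Bystander.
- coaster_center (a point): Green pressed plastic disc, 90 mm across, 12 mm thick; its centre. Bystander.
- bowl: Grey plastic bowl, 120 mm across, 45 mm high; origin under its centre. Bystander.
There are look-alikes about, which are no part of the job. Leave any blue or red look-alike of the part that bears pin_grip alone.

How it is judged:
By the outcome, as a careful person would: the job done as asked, in the order asked, and still so for the second after the job is handed in, with the robot touching nothing.
It also fails if it takes over 72 s, if anything falls off the work surface, if the arm or the gripper's body presses on something with over 40 N, if the wrist force passes 120 N, or if a joint passes its speed limit or range.

## Working session

There is one attempt and no reset: what is moved stays moved. The work goes in short steps, Python scripts to look and compute and a tool call to move; the robot and the scene stay as the last step left them, time stands still between calls to the robot, and variables do not carry over. Pictures are saved under pics/ and viewed, and the job is handed in when it is done.

Besides the shell and the picture viewer there is one more tool, called after "Emit:" by a JSON object that holds its "op" and its "data", one argument or row to a line. jog_arm: Moves the arm, as the interface text tells. Its arguments: {"type":"object","properties":{"plan":{"type":"array","items":{"type":"array","items":{"type":"number"}}},"hand":{"type":"number"},"force":{"type":"number"}},"required":["plan"]}

```bash
mkdir -p pics; cat > h.py <<'E'
from workcell import *
import numpy as np, cv2
def save(n,f):
    im=read_camera(n); cv2.imwrite('pics/'+f+'.png',im[:,:,::-1]); return im
E
python3 - <<'E'
from h import *
s=get_state(); print(s)
for n in("side","top","wrist"):
    print(n,calibration(n)); save(n,n+'0')
E
```

```text
{'clock': 0.0, 'joint_pos': array([ 1.04238602e+00,  3.14005568e-01,  4.49728121e-02,  1.30359461e+00,
       -7.67308977e-06,  1.43119750e+00]), 'qvel': array([ 0.00024204,  0.00086285,  0.00043883,  0.00025624, -0.00177964,
        0.00105549]), 'tau': array([-1.76248395e-03, -4.80630898e+01,  2.98531419e+01,  1.93475210e-02,
       -1.65305073e-04,  3.12825392e-06]), 'tcp_pos': array([0.21772585, 0.53163133, 0.23040341]), 'orientation': array([-2.96509110e-04,  1.93183421e-01,  9.81162233e-01, -8.66182616e-04]), 'wrist_force': array([-0.35321697,  0.34389409,  1.07652596]), 'ft_torque': array([ 0.04204616,  0.01616719, -0.01249471]), 'finger_gap': 0.08518710270987016}
side {'K': array([[506.79772746,   0.        , 319.40819052],
       [  0.        , 506.79772746, 241.08807359],
       [  0.        ,   0.        ,   1.        ]]), 'world_to_cam': array([[ 0.99433551, -0.10617015,  0.00497863, -0.57884283],
       [-0.06946286, -0.68458019, -0.72562034,  0.1185239 ],
       [ 0.08044749,  0.72116424, -0.68807727,  1.12829221],
       [ 0.        ,  0.        ,  0.        ,  1.     
[... 259 characters left out ...]
65998014e-02],
       [-9.83466759e-01,  5.79983900e-03, -1.80995845e-01,
         5.82457675e-01],
       [ 1.80997126e-01, -3.07630437e-04, -9.83483577e-01,
         1.44219833e+00],
       [ 0.00000000e+00,  0.00000000e+00,  0.00000000e+00,
         1.00000000e+00]])}
wrist {'K': array([[339.85963489,   0.        , 325.9404783 ],
       [  0.        , 339.85963489, 245.18940705],
       [  0.        ,   0.        ,   1.        ]]), 'world_to_cam': array([[ 0.37759243,  0.92596668, -0.00310841, -0.57343105],
       [ 0.88093765, -0.35819222,  0.30926881, -0.04201927],
       [ 0.28525921, -0.11951588, -0.95096958,  0.38180407],
       [ 0.        ,  0.        ,  0.        ,  1.        ]])}
```

View pics/side0.png

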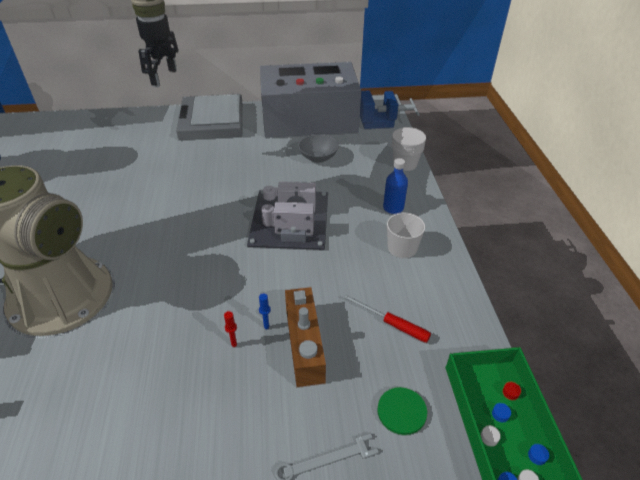

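View pics/top0.png

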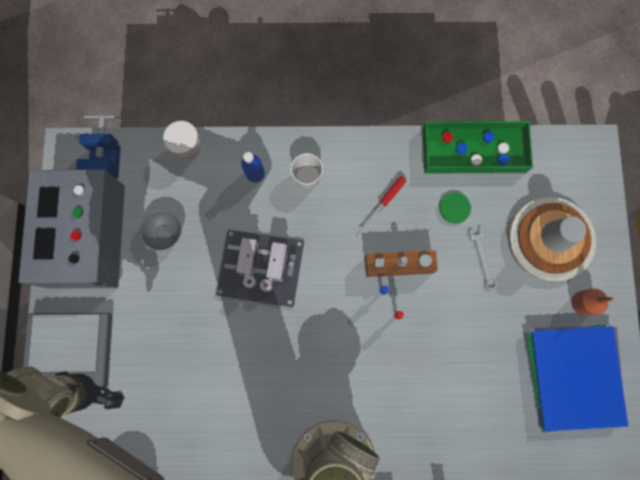

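View pics/wrist0.png

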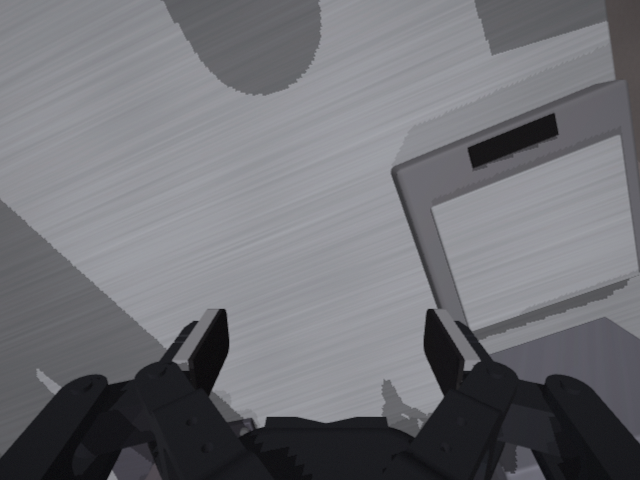

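```bash
python3 - <<'E'
import cv2
a=cv2.imread('pics/side0.png'); t=cv2.imread('pics/top0.png')
def c(im,x,y,w,h,s,f): cv2.imwrite('pics/'+f,cv2.resize(im[y:y+h,x:x+w],None,fx=s,fy=s,interpolation=cv2.INTER_CUBIC))
c(a,240,170,100,85,7,'c1.png'); c(t,210,220,105,95,6,'c2.png'); c(a,210,280,130,110,5,'c3.png'); c(t,355,240,100,85,7,'c4.png')
E
```

```text
(no output)
```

View pics/c1.png

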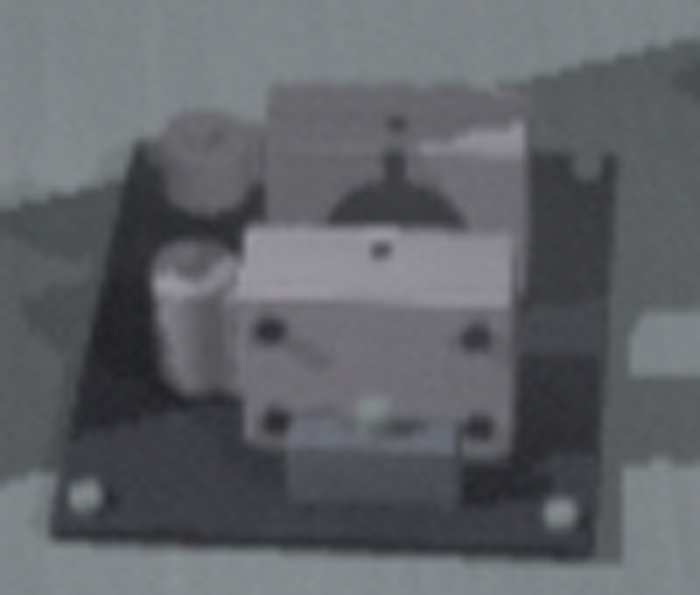

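View pics/c2.png

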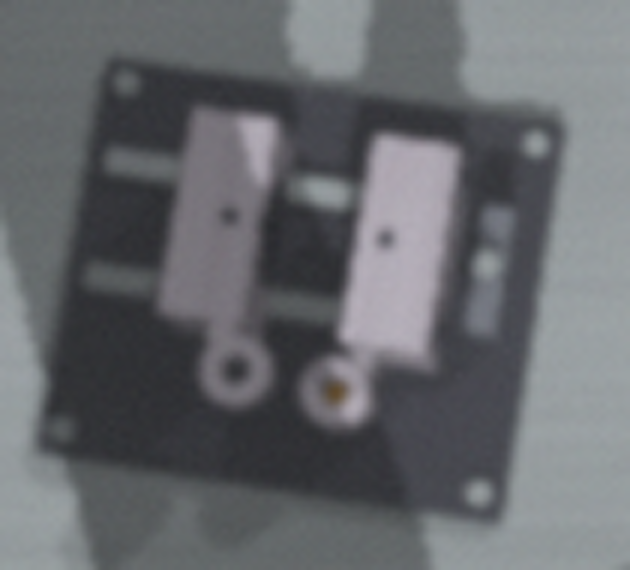

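View pics/c3.png

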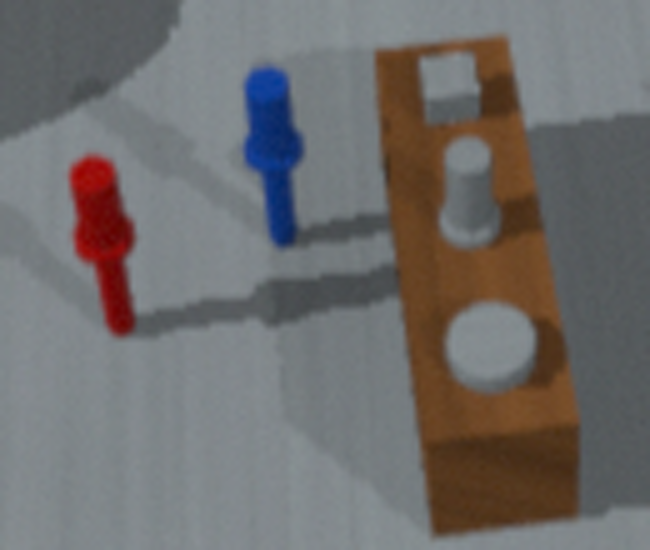

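View pics/c4.png

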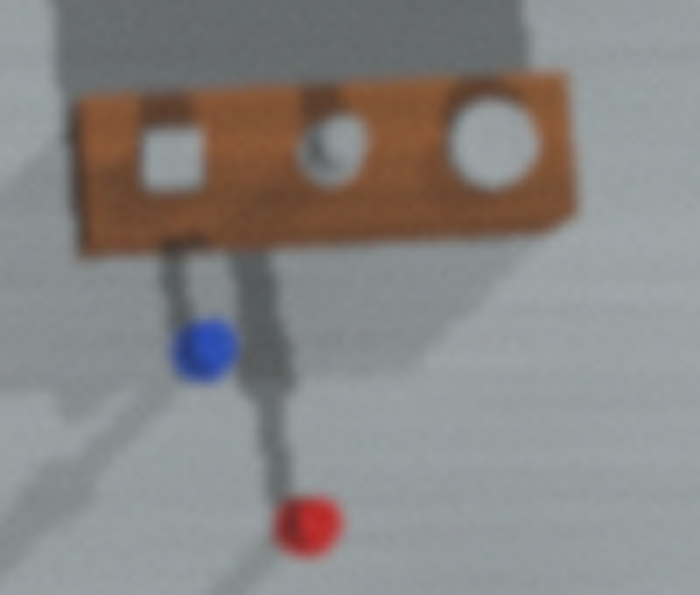

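```bash
cat >> h.py <<'E'
def P(n):
    c=calibration(n) if isinstance(n,str) else n
    return c['K']@c['world_to_cam'][:3]
def tri(obs):  # [(P,(u,v))]
    A=[]
    for M,(u,v) in obs: A+= [u*M[2]-M[0], v*M[2]-M[1]]
    A=np.array(A)
    A=A/np.linalg.norm(A[:,:3],axis=1)[:,None]
    x=np.linalg.lstsq(A[:,:3],-A[:,3],rcond=None)[0]
    return x, A[:,:3]@x+A[:,3]
def atz(M,uv,z):
    u,v=uv; a=np.array([u*M[2]-M[0], v*M[2]-M[1]])
    return np.append(np.linalg.solve(a[:,:2],-a[:,3]-a[:,2]*z),z)
def proj(M,X):
    p=M@np.append(X,1); return p[:2]/p[2]
E
python3 - <<'E'
from h import *
T,S=P('top'),P('side')
t=lambda x,y:(210+x/6,220+y/6); s=lambda x,y:(240+x/7,170+y/7)
print('pin',tri([(T,(404.3,260)),(S,(303.6,311))]))
print('upper kn',tri([(T,t(237,370)),(S,s(205,135))]))
print('lower kn',tri([(T,t(336,393)),(S,s(190,262))]))
# plate bolts z=.012
for a,b in [((126,82),(590,165)),((536,145),(560,513)),((478,493),(85,495)),((62,430),None)]:
    print(atz(T,t(*a),.012), atz(S,s(*b),.012) if b else '')
# loose half top z=.084 corners in top
for a in [(195,107),(280,118),(160,315),(245,328)]: print('L',atz(T,t(*a),.084))
for a in [(372,133),(462,142),(340,345),(430,358)]: print('C',atz(T,t(*a),.084))
c4=lambda x,y:(355+x/7,240+y/7)
for a in [(78,97),(567,73),(82,257),(577,215)]: print('St',atz(T,c4(*a),.066))
E
```

```text
pin (array([ 0.52896276, -0.189137  ,  0.10778947]), array([ 0.00026745,  0.00236046,  0.00230456, -0.00057142]))
upper kn (array([0.476715  , 0.22027348, 0.08726546]), array([ 0.00031589,  0.00266898,  0.0026139 , -0.00063825]))
lower kn (array([0.4686441 , 0.17907212, 0.06327007]), array([ 0.00031748,  0.00251174,  0.00246176, -0.00059622]))
[0.61946835 0.28591665 0.012     ] [0.62587297 0.28538937 0.012     ]
[0.58805971 0.09203858 0.012     ] [0.59339433 0.09238485 0.012     ]
[0.42484581 0.11824917 0.012     ] [0.42920895 0.11819914 0.012     ]
[0.45507869 0.31126136 0.012     ] 
L [0.5931723  0.24163376 0.084     ]
L [0.58791301 0.20333801 0.084     ]
L [0.49912366 0.25507151 0.084     ]
L [0.4930915  0.21719391 0.084     ]
C [0.58081539 0.16192594 0.084     ]
C [0.57647069 0.12150335 0.084     ]
C [0.48525874 0.174911   0.084     ]
C [0.47923427 0.13494207 0.084     ]
St [ 0.5503791  -0.09226075  0.066     ]
St [ 0.55870326 -0.28230145  0.066     ]
St [ 0.48797742 -0.09263318  0.066     ]
St [ 0.50314457 -0.28382743  0.066     ]
```

```bash
python3 - <<'E'
from h import *
import workcell; print([x for x in dir(workcell) if not x.startswith('_')])
print(workcell.__dict__.get('hold_point_z'))
T,S=P('top'),P('side')
c4=lambda x,y:(355+x/7,240+y/7);c3=lambda x,y:(210+x/5,280+y/5)
print('blue',tri([(T,c4(208,345)),(S,c3(267,75))]))
print('red',tri([(T,c4(312,522)),(S,c3(93,165))]))
print('blue foot',atz(S,c3(282,240),0)); print('red foot',atz(S,c3(120,330),0))
w=calibration('wrist')['world_to_cam']; c=-w[:3,:3].T@w[:3,3]; print('cam',c)
from scipy.spatial.transform import Rotation as R
s=get_state();q=s['orientation'];r=R.from_quat(q[[1,2,3,0]])
print(r.as_matrix()); print('cam in tool',r.inv().apply(c-s['tcp_pos'])); print('cam axes in tool (cols x,y,z)',r.inv().as_matrix()@w[:3,:3].T)
print([k for k in s])
E
```

```text
['MotionError', 'calibration', 'get_state', 'hand_in', 'hold_point_z', 'read_camera']
0.0187
blue (array([ 0.45333915, -0.13616177,  0.10130355]), array([ 0.00046648,  0.00297398,  0.00292597, -0.00069165]))
red (array([ 0.38679149, -0.17322071,  0.10019337]), array([ 0.00047989,  0.00232353,  0.00230876, -0.00052604]))
blue foot [ 0.45528481 -0.13965421  0.        ]
red foot [ 0.38836771 -0.17807139  0.        ]
cam [0.14464726 0.56159414 0.37440892]
[[-9.25359829e-01  3.79089215e-01 -7.44347858e-04]
 [ 3.79089874e-01  9.25359078e-01 -1.20156447e-03]
 [ 2.33288917e-04 -1.39405423e-03 -9.99999001e-01]]
cam in tool [ 0.07902403 -0.00030055 -0.14377663]
cam axes in tool (cols x,y,z) [[ 1.61468329e-03 -9.50888724e-01 -3.09528720e-01]
 [ 9.99997613e-01  1.99091356e-03 -8.99618674e-04]
 [ 1.47168218e-03 -3.09526528e-01  9.50889669e-01]]
['clock', 'joint_pos', 'qvel', 'tau', 'tcp_pos', 'orientation', 'wrist_force', 'ft_torque', 'finger_gap']
```

Emit:
{"op": "jog_arm", "data": {
  "plan": [
    [0.0337, -0.0239, -0.003, 0, 0, -7.7],
    [0.0337, -0.0239, -0.003, 0, 0, -7.7],
    [0.0337, -0.0239, -0.003, 0, 0, -7.7],
    [0.0337, -0.0239, -0.003, 0, 0, -7.7],
    [0.0337, -0.0239, -0.003, 0, 0, -7.7],
    [0.0337, -0.0239, -0.003, 0, 0, -7.7],
    [0.0337, -0.0239, -0.003, 0, 0, -7.7],
    [0.0337, -0.0239, -0.003, 0, 0, -7.7],
    [0.0337, -0.0239, -0.003, 0, 0, -7.7],
    [0.0337, -0.0239, -0.003, 0, 0, -7.7]
  ],
  "hand": 0,
  "force": 40
}}

```text
clock: 1.15
tcp_pos: [0.5561, 0.2918, 0.2008]
orientation: [-0.0, 0.764, 0.645, -0.0]
wrist_force: [-0.1, 0.9, -0.8]
finger_gap: 0.0002
```

```bash
python3 - <<'E'
from h import *
s=get_state(); print(s['tcp_pos'],s['orientation'],s['joint_pos'],s['wrist_force'],s['finger_gap'],abs(s['qvel']).max())
np.save('w1.npy',P('wrist')); save('wrist','w1')
E
```

```text
[0.5560506  0.29184422 0.20084593] [-9.30624185e-05  7.63808800e-01  6.45442514e-01 -2.62171279e-04] [ 3.55593563e-01  4.27093208e-01  1.37680724e-01  1.28194023e+00
 -2.73477448e-06  2.09398116e+00] [-0.14388281  0.8954626  -0.77323362] 0.00018296373302139303 0.772987665706229
```

View pics/w1.png

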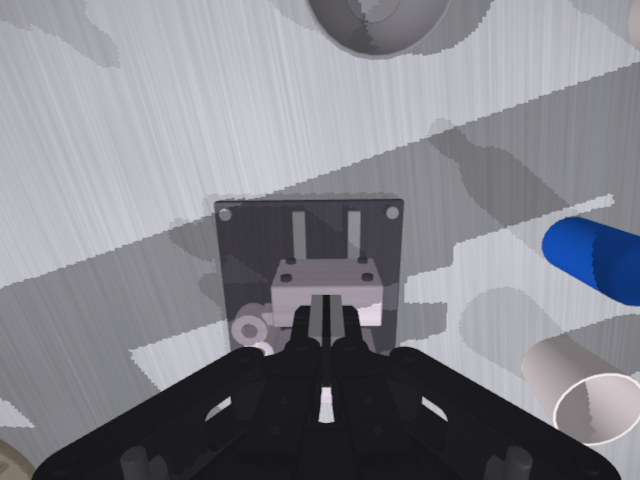

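```bash
python3 - <<'E'
from h import *
im=cv2.imread('pics/w1.png')
cv2.imwrite('pics/w1c.png',cv2.resize(im[190:360,205:415],None,fx=3.8,fy=3.5,interpolation=cv2.INTER_CUBIC))
E
```

```text
(no output)
```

View pics/w1c.png

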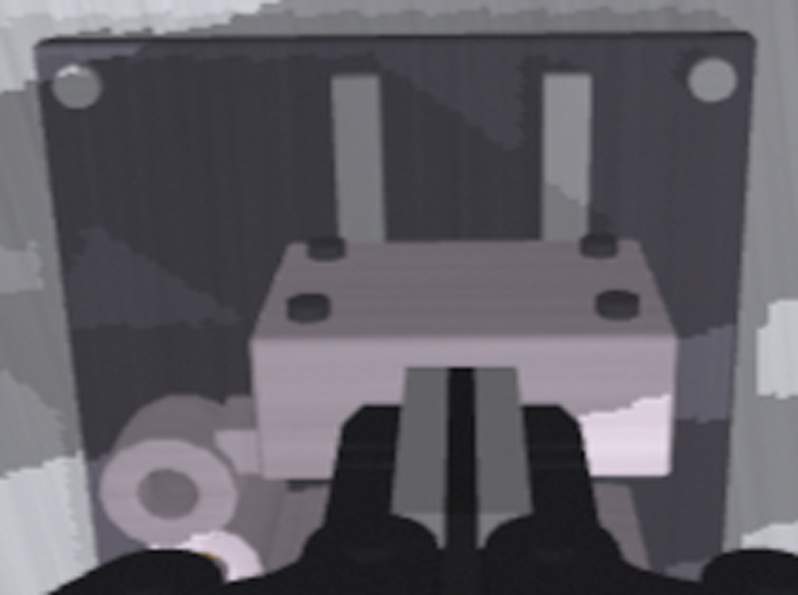

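```bash
python3 - <<'E'
from h import *
M=np.load('w1.npy'); c=lambda x,y:(205+x/3.8,190+y/3.5)
L=[atz(M,c(*a),.084) for a in [(252,338),(675,337),(668,474),(263,478)]]
print(np.round(L,4)); print('outer mid',(L[0]+L[1])/2,'len',np.linalg.norm(L[1]-L[0]),'ang',np.degrees(np.arctan2(*(L[1]-L[0])[[1,0]])))
print('kn',atz(M,c(168,495),.088))
B=[atz(M,c(*a),.012) for a in [(77,87),(713,80)]]; print(B,np.degrees(np.arctan2(*(B[1]-B[0])[[1,0]])),np.linalg.norm(B[1]-B[0]))
C=[atz(M,c(*a),.01) for a in [(38,45),(752,37)]]; print(C,np.degrees(np.arctan2(*(C[1]-C[0])[[1,0]])),np.linalg.norm(C[1]-C[0]))
E
```

```text
[[0.504  0.2571 0.084 ]
 [0.5963 0.242  0.084 ]
 [0.5904 0.2049 0.084 ]
 [0.4982 0.2192 0.084 ]]
outer mid [0.55011229 0.24953858 0.084     ] len 0.09352730880366807 ang -9.330159911890513
kn [0.47694269 0.22034861 0.088     ]
[array([0.45726007, 0.3105306 , 0.012     ]), array([0.62264581, 0.2849249 , 0.012     ])] -8.800891162948123 0.16735619195288418
[array([0.44963274, 0.32372153, 0.01      ]), array([0.63432417, 0.29513761, 0.01      ])] -8.797630140419512 0.1868902480236926
```

Emit:
{"op": "jog_arm", "data": {
  "plan": [
    [0, 0, -0.039, 0, 0, 0],
    [0, 0, -0.039, 0, 0, 0],
    [0, 0, -0.039, 0, 0, 0],
    [0, 0, -0.039, 0, 0, 0],
    [-0.0008, -0.005, 0, 0, 0, 0.6],
    [-0.0008, -0.005, 0, 0, 0, 0],
    [-0.0008, -0.005, 0, 0, 0, 0],
    [-0.0008, -0.005, 0, 0, 0, 0],
    [-0.0005, -0.003, 0, 0, 0, 0],
    [-0.0003, -0.002, 0, 0, 0, 0]
  ]
}}

```text
clock: 2.2
tcp_pos: [0.5517, 0.2679, 0.0467]
orientation: [0.0, 0.759, 0.651, 0.001]
wrist_force: [0.0, -0.3, -0.8]
finger_gap: -0.0001
```

Emit:
{"op": "jog_arm", "data": {
  "plan": [
    [-0.0003, -0.002, 0, 0, 0, 0],
    [-0.0003, -0.002, 0, 0, 0, 0],
    [-0.0003, -0.002, 0, 0, 0, 0],
    [-0.0003, -0.002, 0, 0, 0, 0],
    [-0.0003, -0.002, 0, 0, 0, 0],
    [-0.0003, -0.002, 0, 0, 0, 0],
    [-0.0003, -0.002, 0, 0, 0, 0],
    [-0.0003, -0.002, 0, 0, 0, 0],
    [-0.0003, -0.002, 0, 0, 0, 0],
    [-0.0003, -0.002, 0, 0, 0, 0]
  ]
}}

```text
clock: 3.2
tcp_pos: [0.5479, 0.248, 0.0454]
orientation: [-0.0, 0.759, 0.652, 0.0]
wrist_force: [-0.5, 3.6, 1.8]
finger_gap: 0.0001
```

Emit:
{"op": "jog_arm", "data": {
  "plan": [
    [-0.0004, -0.0024, 0, 0, 0, 0],
    [-0.0004, -0.0024, 0, 0, 0, 0],
    [-0.0004, -0.0024, 0, 0, 0, 0],
    [-0.0004, -0.0024, 0, 0, 0, 0],
    [-0.0004, -0.0024, 0, 0, 0, 0],
    [-0.0004, -0.0024, 0, 0, 0, 0],
    [-0.0004, -0.0024, 0, 0, 0, 0],
    [-0.0004, -0.0024, 0, 0, 0, 0],
    [-0.0004, -0.0024, 0, 0, 0, 0],
    [-0.0003, -0.002, 0, 0, 0, 0]
  ]
}}

```text
clock: 4.2
tcp_pos: [0.5441, 0.2243, 0.0454]
orientation: [0.0, 0.759, 0.652, 0.0]
wrist_force: [-0.4, 4.7, 2.4]
finger_gap: -0.0004
```

Emit:
{"op": "jog_arm", "data": {
  "plan": [
    [-0.0001, -0.0008, 0, 0, 0, 0],
    [-0.0001, -0.0008, 0, 0, 0, 0],
    [-0.0001, -0.0006, 0, 0, 0, 0],
    [-0.0001, -0.0006, 0, 0, 0, 0],
    [-0.0001, -0.0006, 0, 0, 0, 0],
    [-0.0001, -0.0006, 0, 0, 0, 0],
    [-0.0001, -0.0006, 0, 0, 0, 0],
    [-0.0001, -0.0006, 0, 0, 0, 0],
    [-0.0001, -0.0006, 0, 0, 0, 0],
    [-0.0001, -0.0006, 0, 0, 0, 0]
  ]
}}

```text
clock: 5.2
tcp_pos: [0.5437, 0.2212, 0.0455]
orientation: [-0.002, 0.758, 0.652, 0.003]
wrist_force: [0.9, 15.3, -0.9]
finger_gap: 0.0
```

```bash
python3 - <<'E'
from h import *
im=save('side','s2'); t=save('top','t2')
s=get_state(); print(s['tcp_pos'],s['wrist_force'])
cv2.imwrite('pics/s2c.png',cv2.resize(im[165:255,235:345,::-1],None,fx=6,fy=6,interpolation=cv2.INTER_CUBIC))
cv2.imwrite('pics/t2c.png',cv2.resize(t[220:310,210:315,::-1],None,fx=6,fy=6,interpolation=cv2.INTER_CUBIC))
E
```

```text
[0.54368549 0.22124995 0.04546712] [ 0.89782941 14.80608571 -0.99239736]
```

View pics/s2c.png

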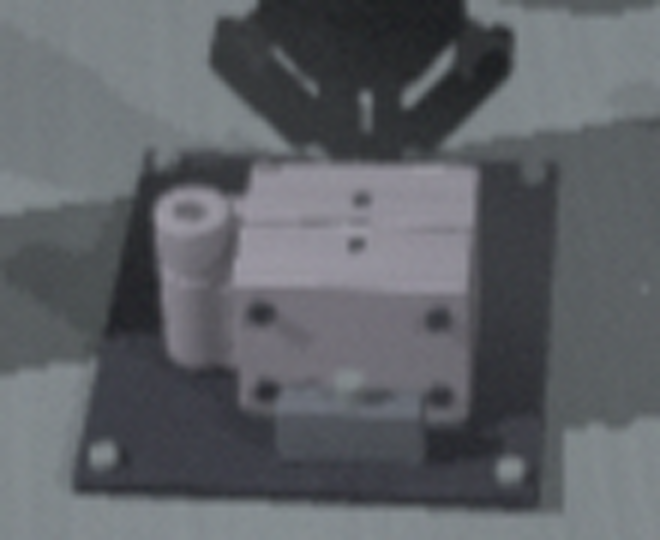

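View pics/t2c.png

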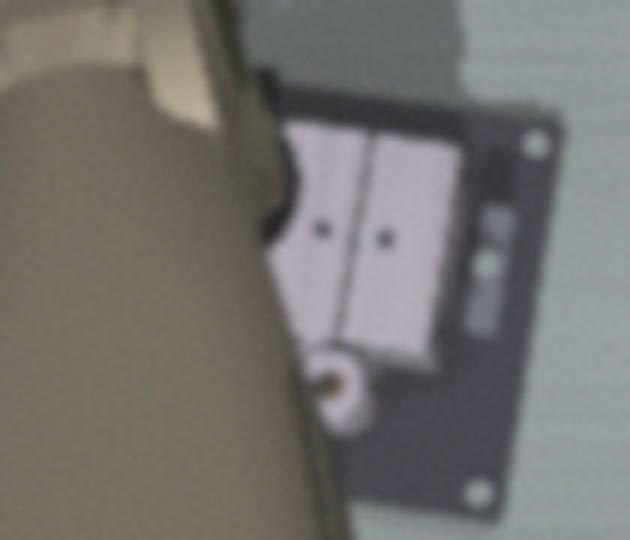

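Emit:
{"op": "jog_arm", "data": {
  "plan": [
    [0.001, 0.008, 0, 0, 0, 0],
    [0.002, 0.012, 0, 0, 0, 0],
    [0.002, 0.01, 0.03, 0, 0, 0],
    [0, 0, 0.045, 0, 0, 0],
    [0, 0, 0.045, 0, 0, 0],
    [-0.026, -0.024, 0.035, 0, 0, 0],
    [-0.026, -0.024, 0, 0, 0, 0],
    [-0.018, -0.016, 0, 0, 0, 0],
    [-0.01, -0.007, 0, 0, 0, 0],
    [0, 0, 0, 0, 0, 0]
  ]
}}

```text
clock: 6.3
tcp_pos: [0.4671, 0.1764, 0.2003]
orientation: [0.0, 0.759, 0.651, -0.001]
wrist_force: [0.7, 0.1, 0.9]
finger_gap: -0.0002
```

```bash
python3 - <<'E'
from h import *
s=get_state(); print(s['tcp_pos'],s['orientation'],s['wrist_force'],abs(s['qvel']).max())
np.save('w2.npy',P('wrist')); im=save('wrist','w2')
s=get_state(); print(s['tcp_pos'],s['orientation'],s['wrist_force'],abs(s['qvel']).max())
np.save('w3.npy',P('wrist')); im=save('wrist','w3')
cv2.imwrite('pics/w3c.png',cv2.resize(im[150:300,240:440,::-1],None,fx=4,fy=4,interpolation=cv2.INTER_CUBIC))
E
```

```text
[0.46709195 0.17643427 0.20030053] [ 9.17536444e-05  7.58908146e-01  6.51197478e-01 -5.12630476e-04] [0.65072144 0.06550629 0.88709225] 0.04385545152117586
[0.46822717 0.17702381 0.20029248] [2.23190630e-04 7.58787982e-01 6.51337660e-01 3.62729693e-05] [-0.05797046  0.66982061  1.07507828] 0.029172772699377434
```

View pics/w3.png

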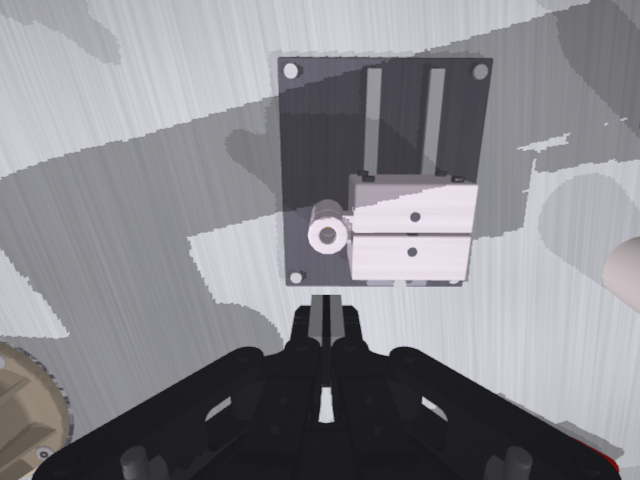

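View pics/w3c.png

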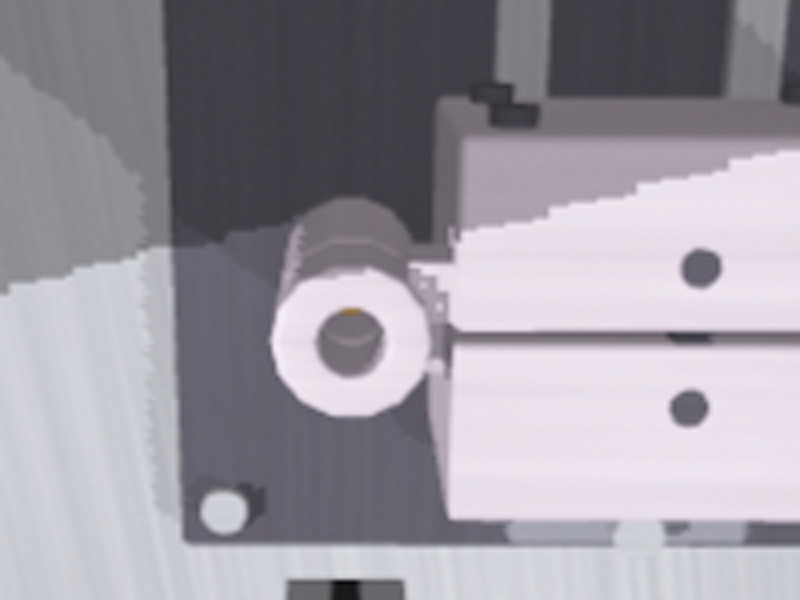

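```bash
python3 - <<'E'
from h import *
M=np.load('w3.npy');M2=np.load('w2.npy')
print(atz(M,(327.75,235.4),.088))
im=cv2.imread('pics/w2.png'); cv2.imwrite('pics/w2c.png',cv2.resize(im[150:300,240:440],None,fx=4,fy=4,interpolation=cv2.INTER_CUBIC))
# block corners
c=lambda x,y:(240+x/4,150+y/4)
# other view triang with w1? loose moved. side:
print(tri([(M,(327.75,235.4)),(P('side'),(266.7,200.3))]))
B=[atz(M,p,.010) for p in [(278.5,58),(492,58.5)]]; print(B,np.linalg.norm(B[0]-B[1]),np.degrees(np.arctan2(*(B[1]-B[0])[[1,0]])))
d=B[1]-B[0]; d/=np.linalg.norm(d); n=np.array([-d[1],d[0],0]); k=atz(M,(327.75,235.4),.088)-B[0]; print('knuckle from left far corner', k@d,k@n)
E
```

```text
[0.47047982 0.18002633 0.088     ]
(array([0.47097494, 0.1794572 , 0.08605185]), array([-5.63817512e-04,  8.38575607e-05,  5.69798240e-04, -2.17313729e-05]))
[array([0.44882234, 0.32387818, 0.01      ]), array([0.63380919, 0.29544011, 0.01      ])] 0.18715997454512956 -8.739672824970603
knuckle from left far corner 0.04326361567014233 -0.13889081978506207
```

Emit:
{"op": "jog_arm", "data": {
  "plan": [
    [0.006, -0.036, 0.002, 0, 0, 1.2],
    [0.006, -0.04, 0.002, 0, 0, 1.2],
    [0.006, -0.04, 0.002, 0, 0, 1.2],
    [0.006, -0.04, 0.002, 0, 0, 1.2],
    [0.006, -0.04, 0.002, 0, 0, 1.2],
    [0.006, -0.04, 0.002, 0, 0, 1.2],
    [0.006, -0.04, 0.002, 0, 0, 1.2],
    [0.006, -0.04, 0.002, 0, 0, 1.2],
    [0.006, -0.03, 0.002, 0, 0, 1.2],
    [0.006, -0.02, 0.003, 0, 0, 1.2]
  ],
  "hand": 0.55
}}

```text
clock: 7.4
tcp_pos: [0.5294, -0.1914, 0.2204]
orientation: [-0.0, 0.687, 0.727, -0.0]
wrist_force: [0.5, 0.9, 0.3]
finger_gap: 0.047
```

```bash
python3 - <<'E'
from h import *
save('wrist','w4a');save('wrist','w4b');save('wrist','w4d')
s=get_state(); print(s['tcp_pos'],s['orientation'],s['wrist_force'],abs(s['qvel']).max(),s['finger_gap'])
np.save('w4.npy',P('wrist')); im=save('wrist','w4')
cv2.imwrite('pics/w4c.png',cv2.resize(im[150:300,220:420,::-1],None,fx=4,fy=4,interpolation=cv2.INTER_CUBIC))
E
```

```text
[ 0.52929254 -0.19011992  0.22037937] [-2.37974185e-04  6.86991111e-01  7.26665781e-01 -9.58419151e-06] [ 0.11339465 -0.43527465  0.29924796] 0.03788496454076818 0.04690681585777067
```

View pics/w4.png

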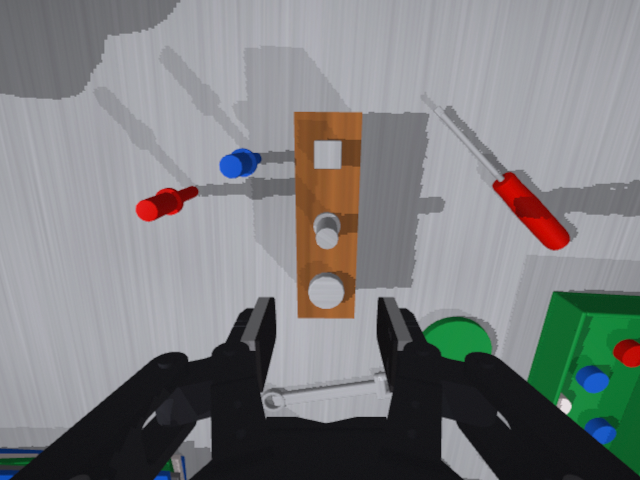

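View pics/w4c.png

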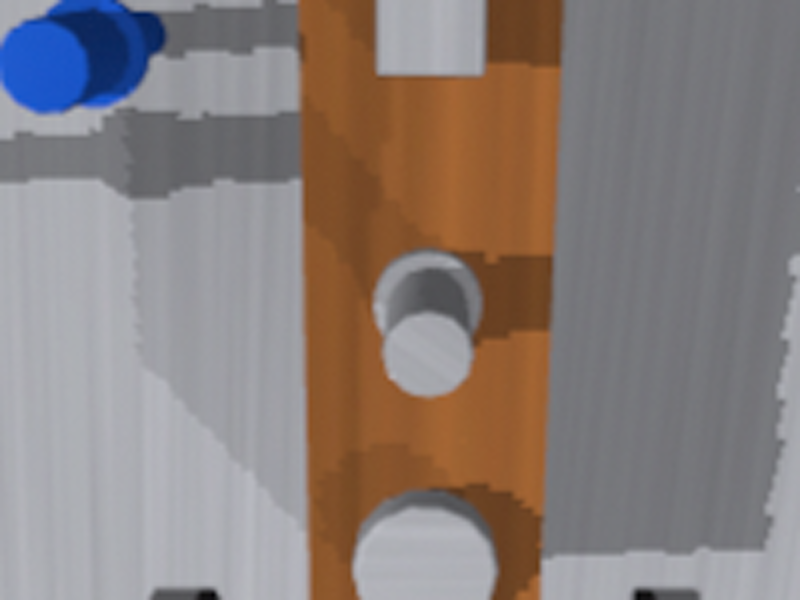

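```bash
python3 - <<'E'
from h import *
M=np.load('w4.npy')
print(atz(M,(327,238.5),.109), tri([(M,(327,238.5)),(P('side'),(303.6,311)),(P('top'),(404.3,260))]))
E
```

```text
[ 0.53017814 -0.18898091  0.109     ] (array([ 0.52937813, -0.18921356,  0.10780025]), array([ 0.00081482,  0.00017199,  0.00188448, -0.00059099,  0.00020309,
        0.00277314]))
```

Emit:
{"op": "jog_arm", "data": {
  "plan": [
    [0.0009, 0.0011, -0.03, 0, 0, 0],
    [0, 0, -0.035, 0, 0, 0],
    [0, 0, -0.035, 0, 0, 0],
    [0, 0, -0.025, 0, 0, 0],
    [0, 0, -0.015, 0, 0, 0],
    [0, 0, -0.0075, 0, 0, 0],
    [0, 0, 0, 0, 0, 0],
    [0, 0, 0, 0, 0, 0],
    [0, 0, 0, 0, 0, 0],
    [0, 0, 0, 0, 0, 0]
  ]
}}

```text
clock: 8.6
tcp_pos: [0.5297, -0.1881, 0.0749]
orientation: [0.001, 0.686, 0.727, 0.0]
wrist_force: [0.6, -0.4, -0.7]
finger_gap: 0.0473
```

Emit:
{"op": "jog_arm", "data": {
  "plan": [
    [0, 0, 0, 0, 0, 0],
    [0, 0, 0, 0, 0, 0],
    [0, 0, 0, 0, 0, 0],
    [0, 0, 0, 0, 0, 0],
    [0, 0, 0, 0, 0, 0],
    [0, 0, 0, 0, 0, 0],
    [0, 0, 0, 0, 0, 0],
    [0, 0, 0, 0, 0, 0],
    [0, 0, 0, 0, 0, 0],
    [0, 0, 0, 0, 0, 0]
  ],
  "hand": 0,
  "force": 70
}}

```text
clock: 9.6
tcp_pos: [0.5293, -0.188, 0.0744]
orientation: [0.0, 0.686, 0.727, 0.0]
wrist_force: [-0.8, 0.7, 5.3]
finger_gap: 0.0165
```

```bash
python3 - <<'E'
from h import *
s=get_state(); print(s['tcp_pos'],s['orientation'],s['wrist_force'],s['ft_torque'],s['finger_gap'])
im=save('wrist','w5')
E
```

```text
[ 0.52931618 -0.18797322  0.07438902] [4.98327880e-04 6.86320138e-01 7.27299388e-01 1.43207051e-04] [-0.78521601  0.66606563  5.28482931] [ 0.11872103  0.13449069 -0.01518773] 0.016472486469978603
```

View pics/w5.png

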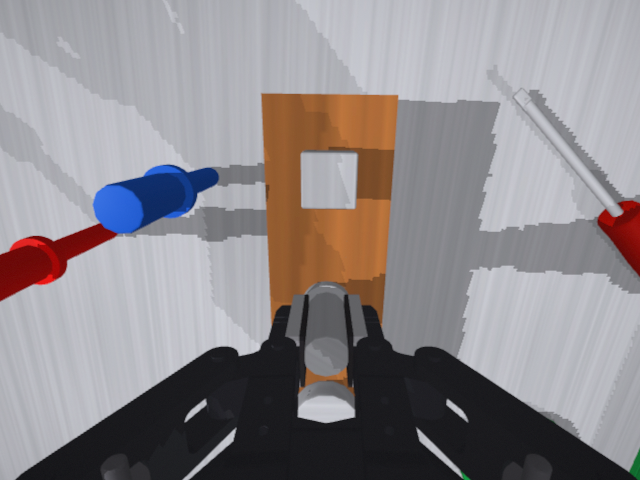

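Emit:
{"op": "jog_arm", "data": {
  "plan": [
    [0, 0, 0.01, 0, 0, 0],
    [0, 0, 0.02, 0, 0, 0],
    [0, 0, 0.025, 0, 0, 0],
    [0, 0, 0.025, 0, 0, 0],
    [0, 0, 0.025, 0, 0, 0],
    [0, 0, 0.015, 0, 0, 0],
    [-0.004, 0.025, 0, 0, 0, 0],
    [-0.006, 0.035, 0, 0, 0, 0],
    [-0.006, 0.035, 0, 0, 0, 0],
    [-0.006, 0.035, 0, 0, 0, 0]
  ]
}}

```text
clock: 10.65
tcp_pos: [0.5062, -0.0566, 0.1938]
orientation: [-0.0, 0.687, 0.727, -0.0]
wrist_force: [1.2, 0.7, -1.1]
finger_gap: 0.0163
```

Emit:
{"op": "jog_arm", "data": {
  "plan": [
    [-0.006, 0.035, 0, 0, 0, 0],
    [-0.006, 0.035, 0, 0, 0, 0],
    [-0.006, 0.035, 0, 0, 0, 0],
    [-0.006, 0.035, 0, 0, 0, 0],
    [-0.006, 0.035, 0, 0, 0, 0],
    [-0.006, 0.035, 0, 0, 0, 0],
    [-0.0015, 0.02, 0, 0, 0, 0],
    [-0.001, 0.009, 0, 0, 0, 0],
    [0, 0, -0.01, 0, 0, 0],
    [0, 0, 0, 0, 0, 0]
  ]
}}

```text
clock: 11.65
tcp_pos: [0.4676, 0.1804, 0.1822]
orientation: [-0.001, 0.686, 0.727, -0.001]
wrist_force: [-0.1, 0.8, -1.1]
finger_gap: 0.0164
```

```bash
python3 - <<'E'
from h import *
im=save('side','s6'); a=im[130:240,215:335]
s=get_state(); print(s['tcp_pos'],s['orientation'],s['wrist_force'],s['ft_torque'],s['finger_gap'])
np.save('w6.npy',P('wrist')); w=save('wrist','w6')
cv2.imwrite('pics/s6c.png',cv2.resize(a[:,:,::-1],None,fx=5,fy=5,interpolation=cv2.INTER_CUBIC))
E
```

```text
[0.46781275 0.1801178  0.18266177] [-4.95499625e-04  6.86688072e-01  7.26951154e-01 -1.12503128e-03] [-0.37751302  0.49854225 -2.38085949] [ 0.06163223 -0.00603836  0.00720219] 0.0162988613166415
```

View pics/s6c.png

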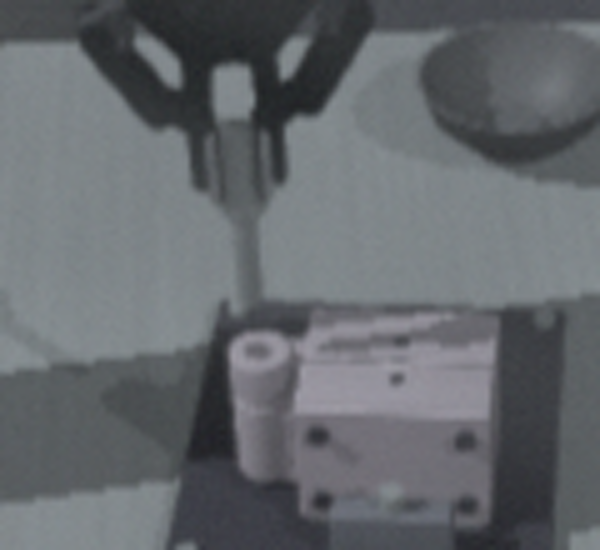

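View pics/w6.png

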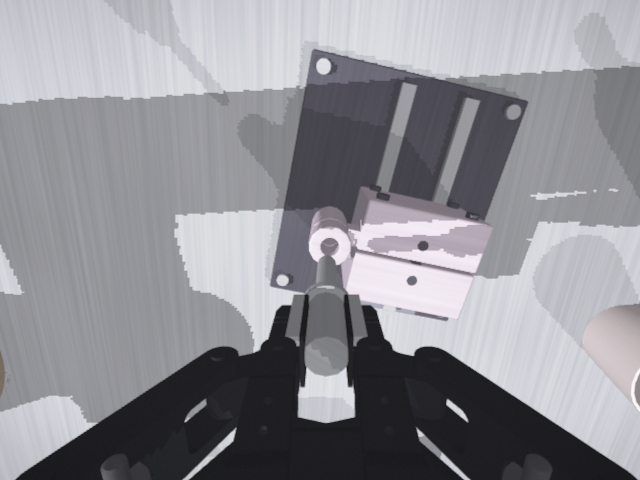

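```bash
python3 - <<'E'
from h import *
w=cv2.imread('pics/w6.png')
cv2.imwrite('pics/w6c.png',cv2.resize(w[195:385,265:395],None,fx=5,fy=3.1,interpolation=cv2.INTER_CUBIC))
cv2.imwrite('pics/w6d.png',cv2.resize(w[200:280,275:380],None,fx=7,fy=7,interpolation=cv2.INTER_CUBIC))
M=np.load('w6.npy')
for x,y in [(.4678,.1801),(.4678,.1791)]:
  print([np.round(proj(M,(x,y,z)),1) for z in (.1163,.174,.217)])
E
```

```text
[array([325.9, 259.9]), array([325.5, 300.7]), array([325.1, 353.7])]
[array([325.8, 261.3]), array([325.4, 302.5]), array([324.9, 355.9])]
```

View pics/w6d.png

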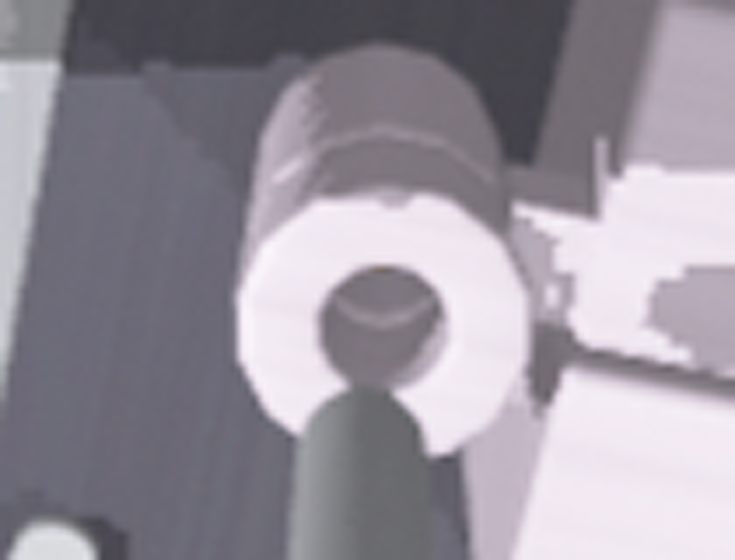

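View pics/w6c.png

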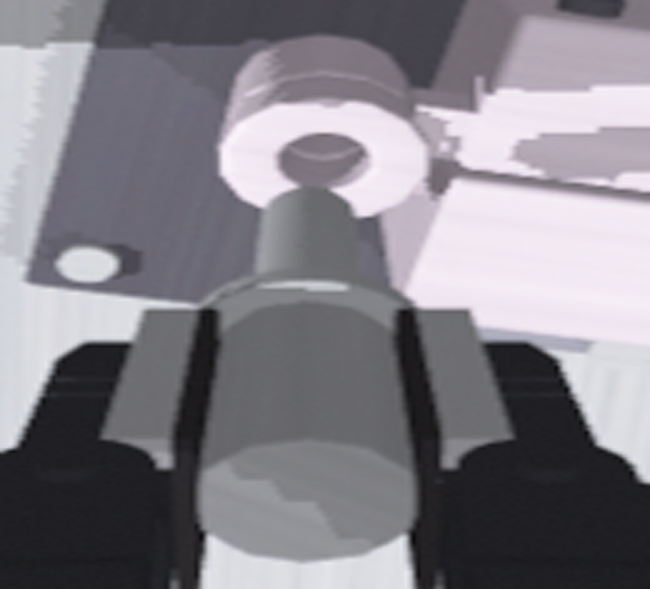

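```bash
python3 - <<'E'
from h import *
M=np.load('w6.npy')
print(atz(M,(329.65,246.7),.088), 'top',atz(M,(326.4,356.3),.217),'tip far rim',atz(M,(326.8,255.4),.1163))
E
```

```text
[0.47052922 0.18000753 0.088     ] top [0.46837363 0.17896883 0.217     ] tip far rim [0.46823492 0.18326749 0.1163    ]
```

Emit:
{"op": "jog_arm", "data": {
  "plan": [
    [0.0011, 0.0006, -0.006, 0, 0, 0],
    [0.0011, 0.0006, -0.008, 0, 0, 0],
    [0, 0, -0.006, 0, 0, 0],
    [0, 0, -0.004, 0, 0, 0],
    [0, 0, -0.002, 0, 0, 0],
    [0, 0, -0.001, 0, 0, 0],
    [0, 0, -0.001, 0, 0, 0],
    [0, 0, -0.001, 0, 0, 0],
    [0, 0, -0.001, 0, 0, 0],
    [0, 0, 0, 0, 0, 0]
  ]
}}

```text
clock: 12.75
tcp_pos: [0.4707, 0.1824, 0.1538]
orientation: [0.0, 0.686, 0.727, 0.0]
wrist_force: [0.3, -0.1, -1.1]
finger_gap: 0.0161
```

```bash
python3 - <<'E'
from h import *
s=get_state(); print(s['tcp_pos'],s['orientation'],s['wrist_force'],s['ft_torque'],s['finger_gap'])
np.save('w7.npy',P('wrist')); w=save('wrist','w7')
cv2.imwrite('pics/w7d.png',cv2.resize(w[200:300,275:380,::-1],None,fx=6,fy=6,interpolation=cv2.INTER_CUBIC))
im=save('side','s7'); a=im[130:240,215:335]
cv2.imwrite('pics/s7c.png',cv2.resize(a[:,:,::-1],None,fx=5,fy=5,interpolation=cv2.INTER_CUBIC))
E
```

```text
[0.47065261 0.18243806 0.15379965] [3.12986142e-05 6.86285609e-01 7.27332153e-01 2.80816603e-05] [ 0.32853145 -0.07512643 -1.05576528] [-0.00980996  0.00154545 -0.04168229] 0.016118594366691715
```

View pics/w7d.png

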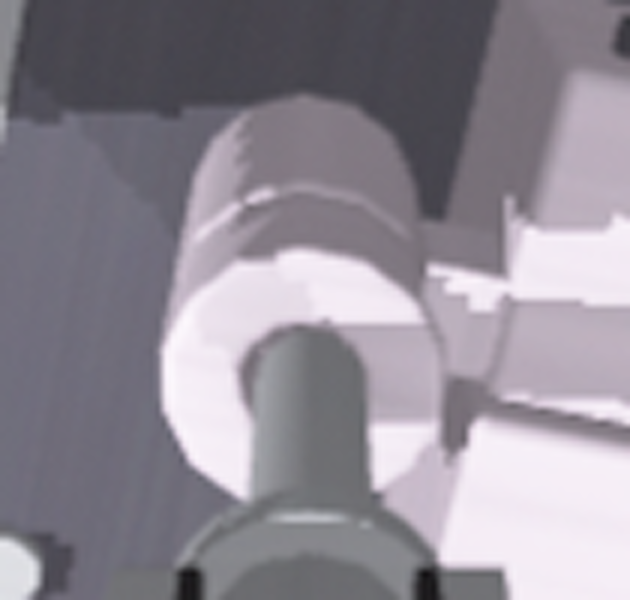

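View pics/s7c.png

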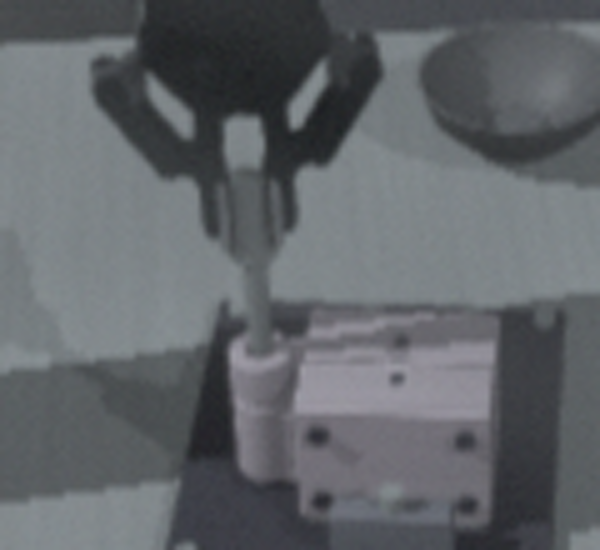

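Emit:
{"op": "jog_arm", "data": {
  "plan": [
    [-0.0007, -0.001, 0, 0, 0, 0],
    [0, 0, 0, 0, 0, 0],
    [0, 0, -0.0005, 0, 0, 0],
    [0, 0, -0.0005, 0, 0, 0],
    [0, 0, -0.0005, 0, 0, 0],
    [0, 0, -0.0005, 0, 0, 0],
    [0, 0, -0.0005, 0, 0, 0],
    [0, 0, -0.0005, 0, 0, 0],
    [0, 0, -0.0005, 0, 0, 0],
    [0, 0, -0.0005, 0, 0, 0]
  ]
}}

```text
clock: 13.85
tcp_pos: [0.47, 0.1814, 0.1498]
orientation: [0.0, 0.686, 0.727, 0.0]
wrist_force: [-0.4, -0.3, -1.9]
finger_gap: 0.0163
```

Emit:
{"op": "jog_arm", "data": {
  "plan": [
    [0, 0, -0.0006, 0, 0, 0],
    [0, 0, -0.0006, 0, 0, 0],
    [0, 0, -0.0006, 0, 0, 0],
    [0, 0, -0.0006, 0, 0, 0],
    [0, 0, -0.0006, 0, 0, 0],
    [0, 0, -0.0006, 0, 0, 0],
    [0, 0, -0.0006, 0, 0, 0],
    [0, 0, -0.0006, 0, 0, 0],
    [0, 0, -0.0006, 0, 0, 0],
    [0, 0, 0, 0, 0, 0]
  ]
}}

```text
clock: 14.85
tcp_pos: [0.4699, 0.1814, 0.1443]
orientation: [-0.0, 0.686, 0.727, -0.0]
wrist_force: [0.1, -1.0, -1.1]
finger_gap: 0.016
```

```bash
python3 - <<'E'
from h import *
s=get_state(); print(s['tcp_pos'],s['orientation'],s['wrist_force'],s['ft_torque'],s['finger_gap'])
np.save('w8.npy',P('wrist')); w=save('wrist','w8')
cv2.imwrite('pics/w8d.png',cv2.resize(w[200:320,265:390,::-1],None,fx=5,fy=5,interpolation=cv2.INTER_CUBIC))
E
```

```text
[0.46991541 0.18140746 0.14430623] [-2.55439351e-05  6.86295797e-01  7.27322539e-01 -5.64221476e-05] [ 0.11047608 -1.03428954 -1.05227163] [ 0.04725524  0.00025718 -0.04602308] 0.016042193748706853
```

View pics/w8d.png

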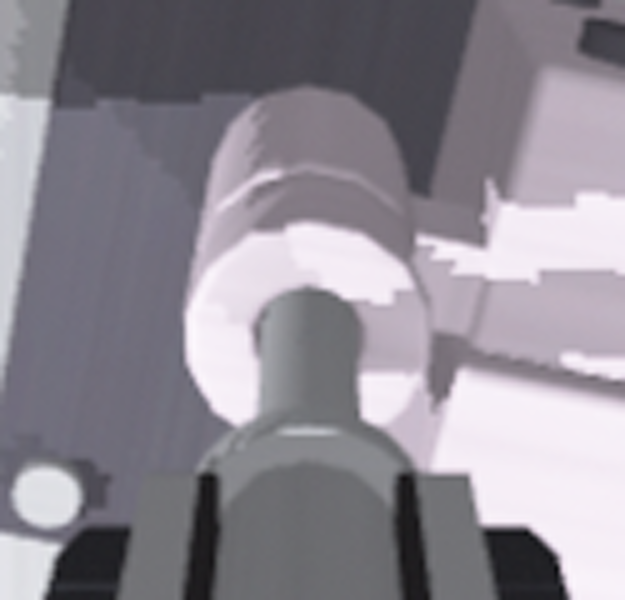

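Emit:
{"op": "jog_arm", "data": {
  "plan": [
    [-0.0002, 0, -0.0015, 0, 0, 0],
    [0, 0, -0.0015, 0, 0, 0],
    [0, 0, -0.0015, 0, 0, 0],
    [0, 0, -0.0015, 0, 0, 0],
    [0, 0, -0.0015, 0, 0, 0],
    [0, 0, -0.0015, 0, 0, 0],
    [0, 0, -0.0015, 0, 0, 0],
    [0, 0, -0.0015, 0, 0, 0],
    [0, 0, -0.001, 0, 0, 0],
    [0, 0, -0.001, 0, 0, 0]
  ]
}}

```text
clock: 15.9
tcp_pos: [0.4698, 0.1814, 0.1303]
orientation: [0.0, 0.686, 0.727, 0.0]
wrist_force: [-0.4, -0.1, -1.7]
finger_gap: 0.0162
```

Emit:
{"op": "jog_arm", "data": {
  "plan": [
    [0, 0, -0.001, 0, 0, 0],
    [0, 0, -0.001, 0, 0, 0],
    [0, 0, -0.001, 0, 0, 0],
    [0, 0, -0.001, 0, 0, 0],
    [0, 0, -0.0005, 0, 0, 0],
    [0, 0, -0.0005, 0, 0, 0],
    [0, 0, -0.0005, 0, 0, 0],
    [0, 0, -0.0005, 0, 0, 0],
    [0, 0, -0.0005, 0, 0, 0],
    [0, 0, 0, 0, 0, 0]
  ]
}}

```text
clock: 16.9
tcp_pos: [0.4698, 0.1814, 0.1239]
orientation: [0.0, 0.686, 0.727, 0.0]
wrist_force: [-0.8, -0.6, -0.3]
finger_gap: 0.0162
```

Emit:
{"op": "jog_arm", "data": {
  "plan": [
    [0, 0, -0.001, 0, 0, 0],
    [0, 0, -0.001, 0, 0, 0],
    [0, 0, -0.001, 0, 0, 0],
    [0, 0, -0.001, 0, 0, 0],
    [0, 0, -0.001, 0, 0, 0],
    [0, 0, -0.001, 0, 0, 0],
    [0, 0, -0.001, 0, 0, 0],
    [0, 0, -0.001, 0, 0, 0],
    [0, 0, -0.001, 0, 0, 0],
    [0, 0, -0.001, 0, 0, 0]
  ]
}}

```text
clock: 17.9
tcp_pos: [0.4698, 0.1814, 0.1138]
orientation: [0.0, 0.686, 0.727, 0.0]
wrist_force: [-0.8, -0.0, -1.7]
finger_gap: 0.0162
```

Emit:
{"op": "jog_arm", "data": {
  "plan": [
    [0, 0, -0.001, 0, 0, 0],
    [0, 0, -0.001, 0, 0, 0],
    [0, 0, -0.001, 0, 0, 0],
    [0, 0, -0.001, 0, 0, 0],
    [0, 0, -0.001, 0, 0, 0],
    [0, 0, -0.001, 0, 0, 0],
    [0, 0, -0.001, 0, 0, 0],
    [0, 0, -0.001, 0, 0, 0],
    [0, 0, -0.001, 0, 0, 0],
    [0, 0, -0.001, 0, 0, 0]
  ]
}}

```text
clock: 18.9
tcp_pos: [0.47, 0.1814, 0.1039]
orientation: [0.0, 0.686, 0.727, 0.0]
wrist_force: [-0.2, -0.0, 4.9]
finger_gap: 0.0166
```

Emit:
{"op": "jog_arm", "data": {
  "plan": [
    [0, 0, -0.001, 0, 0, 0],
    [0, 0, -0.001, 0, 0, 0],
    [0, 0, -0.001, 0, 0, 0],
    [0, 0, -0.001, 0, 0, 0],
    [0, 0, -0.0005, 0, 0, 0],
    [0, 0, -0.0005, 0, 0, 0],
    [0, 0, -0.0005, 0, 0, 0],
    [0, 0, -0.0005, 0, 0, 0],
    [0, 0, -0.0003, 0, 0, 0],
    [0, 0, -0.0003, 0, 0, 0]
  ]
}}

```text
clock: 19.9
tcp_pos: [0.47, 0.1814, 0.0974]
orientation: [0.0, 0.686, 0.727, 0.0]
wrist_force: [0.1, 0.3, 4.5]
finger_gap: 0.0161
```

Emit:
{"op": "jog_arm", "data": {
  "plan": [
    [0, 0, -0.0003, 0, 0, 0],
    [0, 0, -0.0003, 0, 0, 0],
    [0, 0, -0.0003, 0, 0, 0],
    [0, 0, -0.0002, 0, 0, 0],
    [0, 0, -0.0002, 0, 0, 0],
    [0, 0, 0, 0, 0, 0],
    [0, 0, 0, 0, 0, 0],
    [0, 0, 0, 0, 0, 0],
    [0, 0, 0, 0, 0, 0],
    [0, 0, 0, 0, 0, 0]
  ]
}}

```text
clock: 20.9
tcp_pos: [0.4699, 0.1814, 0.0964]
orientation: [0.0, 0.686, 0.727, 0.0]
wrist_force: [-0.6, 0.5, 6.6]
finger_gap: 0.0162
```

Emit:
{"op": "jog_arm", "data": {
  "plan": [
    [0, 0, -0.0003, 0, 0, 0],
    [0, 0, -0.0003, 0, 0, 0],
    [0, 0, -0.0003, 0, 0, 0],
    [0, 0, -0.0003, 0, 0, 0],
    [0, 0, -0.0003, 0, 0, 0],
    [0, 0, 0, 0, 0, 0],
    [0, 0, 0, 0, 0, 0],
    [0, 0, 0, 0, 0, 0],
    [0, 0, 0, 0, 0, 0],
    [0, 0, 0, 0, 0, 0]
  ]
}}

```text
clock: 21.9
tcp_pos: [0.47, 0.1815, 0.0963]
orientation: [0.0, 0.686, 0.727, 0.001]
wrist_force: [-3.8, -0.7, 17.1]
finger_gap: 0.0156
```

Emit:
{"op": "jog_arm", "data": {
  "plan": [
    [0, 0, -0.0003, 0, 0, 0],
    [0, 0, -0.0003, 0, 0, 0],
    [0, 0, 0, 0, 0, 0],
    [0, 0, 0, 0, 0, 0],
    [0, 0, 0, 0, 0, 0],
    [0, 0, 0, 0, 0, 0],
    [0, 0, 0, 0, 0, 0],
    [0, 0, 0, 0, 0, 0],
    [0, 0, 0, 0, 0, 0],
    [0, 0, 0, 0, 0, 0]
  ]
}}

```text
clock: 22.9
tcp_pos: [0.47, 0.1815, 0.0962]
orientation: [0.001, 0.686, 0.727, 0.001]
wrist_force: [-5.9, -2.1, 20.9]
finger_gap: 0.0169
```

```bash
python3 - <<'E'
from h import *
s=get_state(); print(s['tcp_pos'],s['orientation'],s['wrist_force'],s['ft_torque'],s['finger_gap'])
im=save('side','s9'); a=im[130:240,215:335]
cv2.imwrite('pics/s9c.png',cv2.resize(a[:,:,::-1],None,fx=5,fy=5,interpolation=cv2.INTER_CUBIC))
w=save('wrist','w9')
cv2.imwrite('pics/w9d.png',cv2.resize(w[180:390,255:400,::-1],None,fx=4,fy=2.8,interpolation=cv2.INTER_CUBIC))
E
```

```text
[0.46998785 0.18146528 0.09621322] [5.88744697e-04 6.86268681e-01 7.27347574e-01 6.76026187e-04] [-5.91280241 -2.07350786 20.86575631] [-0.35468807  1.32948094 -0.01745102] 0.016877522462284623
```

View pics/s9c.png

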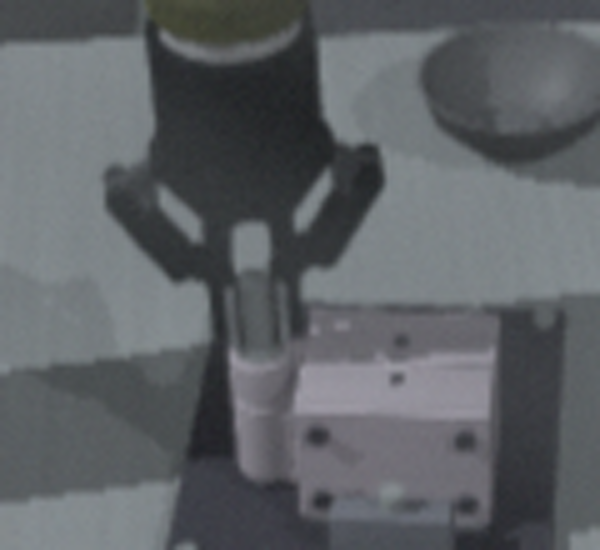

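View pics/w9d.png

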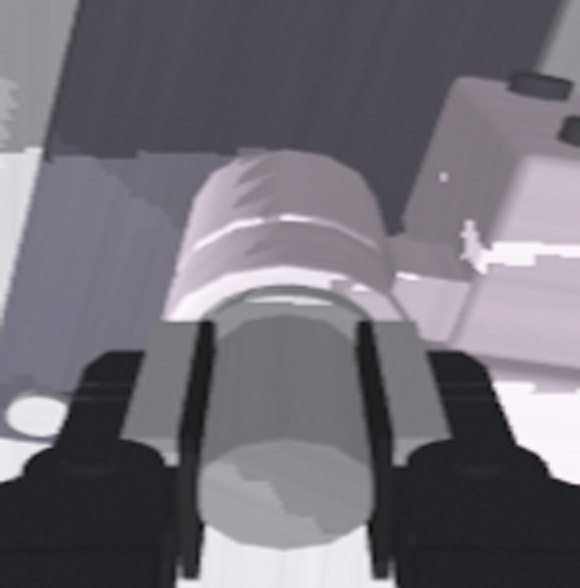

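Emit:
{"op": "jog_arm", "data": {
  "plan": [
    [0, 0, 0.0006, 0, 0, 0],
    [0, 0, 0.0006, 0, 0, 0],
    [0, 0, 0.0003, 0, 0, 0],
    [0, 0, 0, 0, 0, 0],
    [0, 0, 0, 0, 0, 0],
    [0, 0, 0, 0, 0, 0],
    [0, 0, 0, 0, 0, 0],
    [0, 0, 0, 0, 0, 0],
    [0, 0, 0, 0, 0, 0],
    [0, 0, 0, 0, 0, 0]
  ]
}}

```text
clock: 24.0
tcp_pos: [0.47, 0.1814, 0.0963]
orientation: [0.0, 0.686, 0.727, 0.0]
wrist_force: [-2.2, -1.8, 12.2]
finger_gap: 0.0161
```

Emit:
{"op": "jog_arm", "data": {
  "plan": [
    [0, 0, 0, 0, 0, 0],
    [0, 0, 0, 0, 0, 0],
    [0, 0, 0, 0, 0, 0],
    [0, 0, 0, 0, 0, 0],
    [0, 0, 0, 0, 0, 0],
    [0, 0, 0, 0, 0, 0],
    [0, 0, 0, 0, 0, 0],
    [0, 0, 0, 0, 0, 0],
    [0, 0, 0, 0, 0, 0],
    [0, 0, 0, 0, 0, 0]
  ],
  "hand": 0.55
}}

```text
clock: 25.0
tcp_pos: [0.4698, 0.1814, 0.0955]
orientation: [0.0, 0.686, 0.727, 0.0]
wrist_force: [-0.1, 0.1, 0.6]
finger_gap: 0.0467
```

Emit:
{"op": "jog_arm", "data": {
  "plan": [
    [0, 0, 0.005, 0, 0, 0],
    [0, 0, 0.01, 0, 0, 0],
    [0, 0, 0.02, 0, 0, 0],
    [0, 0, 0.02, 0, 0, 0],
    [0, 0, 0.02, 0, 0, 0],
    [0, 0, 0.02, 0, 0, 0],
    [0, 0, 0.015, 0, 0, 0],
    [0, 0, 0.01, 0, 0, 0],
    [0, 0, 0, 0, 0, 0],
    [0, 0, 0, 0, 0, 0]
  ]
}}

```text
clock: 26.0
tcp_pos: [0.4697, 0.1814, 0.2153]
orientation: [0.0, 0.686, 0.727, 0.0]
wrist_force: [-0.2, 0.7, 0.0]
finger_gap: 0.0473
```

```bash
python3 - <<'E'
from h import *
s=get_state(); print(s['tcp_pos'],s['wrist_force'],s['finger_gap'])
im=save('side','s10'); a=im[130:240,215:335]
cv2.imwrite('pics/s10c.png',cv2.resize(a[:,:,::-1],None,fx=5,fy=5,interpolation=cv2.INTER_CUBIC))
np.save('w10.npy',P('wrist'));w=save('wrist','w10')
cv2.imwrite('pics/w10d.png',cv2.resize(w[180:330,245:445,::-1],None,fx=4,fy=4,interpolation=cv2.INTER_CUBIC))
E
```

```text
[0.46972555 0.18140066 0.21532903] [-0.18986238  0.7466194   0.00859819] 0.0472682044675234
```

View pics/s10c.png

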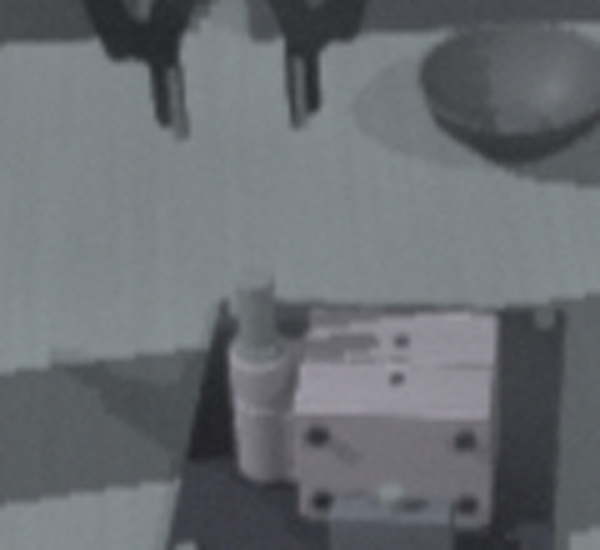

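View pics/w10d.png

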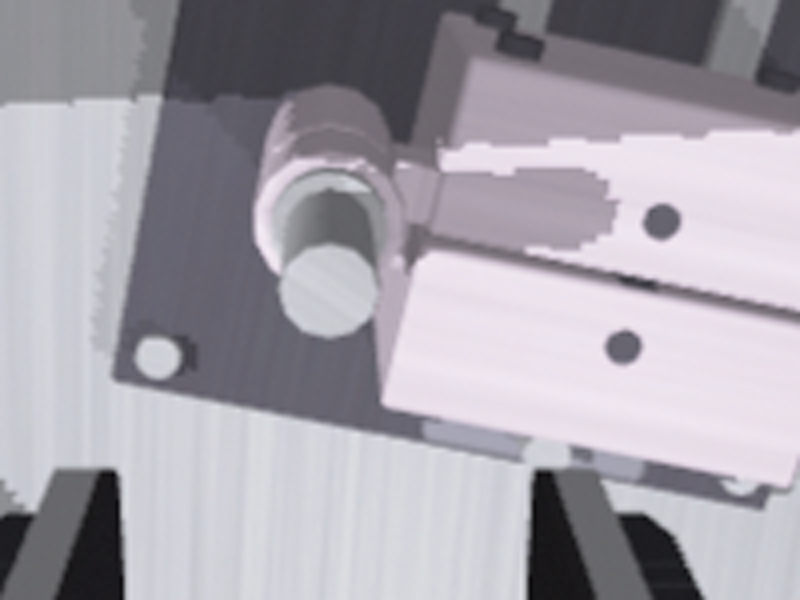

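```bash
python3 - <<'E'
from h import *
print(tri([(np.load('w10.npy'),(327.25,252.5)),(P('side'),(266,185.5))]))
im=save('side','s11'); a=cv2.imread('pics/side0.png')
s=get_state(); print(s['clock'],s['wrist_force'])
E
```

```text
(array([0.47167052, 0.18025564, 0.13034554]), array([-1.18047246e-03, -3.79855629e-05,  1.17649257e-03, -1.18379328e-04]))
26.15 [-0.13925845  0.08619625  0.38314929]
```

View pics/s11.png

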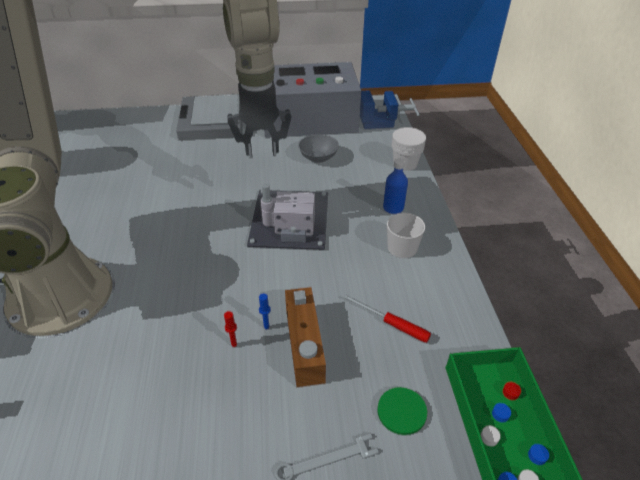

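Everything checks out: the handle top measures 130.3 mm (131 expected), the halves are closed, and the middle hole of the stand is empty. The other pins and objects haven't moved.

```bash
python3 -c "
from h import *
print(hand_in())"
```

```text
the job is handed in; nothing more can be done
None
```

I slid the loose half against its clamped mate, pushed the steel hinge pin down through both knuckles until its collar was home, let go and handed in. The robot clock read about 26 s, and no verdict was reported.

- **Closing the mould:** I pushed with shut fingers until the half stopped at the hard stop. The highest wrist force I read was about 15 N, and the pictures show only the thin parting gap.
- **Finding the bore:** The wrist camera put the bore at about (0.4705, 0.180). My first approach ended about 1 mm off because the arm had not yet settled. I corrected that, and the pin entered both knuckles with almost no force.
- **Seating the pin:** The slug resisted with about 5–7 N. The tool then stopped at z = 0.0963, against 0.0964 worked out from how the pin hung in the stand. I pressed to about 21 N, then eased off and released.
- **Final check:** The top of the handle measured 130.3 mm against 131 expected. The wrist and side views disagreed by about 1 mm there, so the pictures alone cannot rule out a gap of half a millimetre under the collar. The evidence that it is fully home is the hard stop at the worked-out height.
- **Other checks:** At the end the wrist force was about zero. The other pins, the look-alikes and the loose objects look unmoved.

I read the force only at the end of each one-second move and with the pictures, so a brief higher peak between readings would not have shown.

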